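Turn a dusted evidence tile over with the spring spatula

TASK

The white face of the evidence tile has been dusted; now its blue face is wanted. Take the orange-handled spatula from its rest, slide its blade under the tile with light pressure, flip the tile over the step of the turning stand with one quick turn of the wrist so that it lies flat, blue face up, on the raised pad, and lay the spatula back on its rest. Neither fingers nor arm may touch the tile, do not press the blade hard on the stand or the tile, keep the tile on the stand, and leave the other things alone.

Things in the scene. Friction and masses are not known exactly. Their poses are not given: they have to be found in the camera images.
- tile: square ceramic tile 70 x 70 x 10 mm, 0.12 kg, white (grey smudge) on top, blue below; origin at the centre of the blue face, z towards the white face. Both faces are bevelled all round (3.5 mm high, 8 mm wide), leaving a wedge gap under each edge. At the start the blue face is down; it lies loosely 3 to 12 mm short of the step, sides within 0.1 rad of square to the stand
- stand: fixed stand 245 x 120 mm; x is the way the tile goes over, z up; origin on its underside below the step. x -130 to 0: bare aluminium floor 30 mm above the origin, near end open; x 0 to 107: blue pad at 36.5 mm. Rails 6 mm high at both sides (104 mm apart) and at the far end. Its height varies by 10 mm
- step (a point): the foot of the step, in the middle of its width: the line (along the stand's y) over which the tile is turned, at the height of the aluminium floor; axes as the stand
- spatula: orange handle 110 x 18 (y) x 20 mm (z), x = -60 to 50; origin mid-section, for a firm grip across y; x towards the blade, z up. A cranked neck leads to the steel blade: 50 mm wide, 2 mm thick, x = 62 to 125, underside 35 mm below the origin. 0.13 kg. The blade is bent from use: its tip lies up to 8 mm above or below that, unmeasured. It springs at its root, about 3.5 N per mm at the tip
- rest: fixed black rest, base 130 x 80 mm, with two notched posts 76 mm apart (each 12 mm thick) that carry the handle's underside 45 mm up; notches 26 mm wide between cheeks that rise to 59 mm. x along the spatula towards its blade, origin under the middle
- rest_mid (a point): where the spatula's origin lies when it is on the rest, 55 mm above the rest's underside; axes as the rest
- glove_box: blue and orange carton 120 x 230 x 80 mm, bystander, origin under its centre
- jar: open glass jar, 90 mm wide, 130 mm high, bystander, origin under its centre
- powder_pot: small lidded pot 46 mm wide, 55 mm high, bystander, origin under its centre
- torch: black torch standing upright, 42 mm wide, 125 mm high, bystander, origin under its centre
- marker: blank yellow tent marker, 70 mm wide, 90 mm high, bystander, origin under its centre
- dust_brush: brush 200 mm long lying on the table, bystander, origin under its centre
- tape_roll: clear roll 70 mm wide, 24 mm high, lying flat, bystander, origin under its centre
There are look-alikes about, which are no part of the job. What is shaped like the rest but pink is not meant.

How it is judged:
On the way, in this order (a step that is already met when the one before it is completed fails the run):
1. the blade has been wedged under the tile and carries it, one edge raised by 0.04 to 0.35 rad (angle between tile's own z axis and vertical between 0.04 and 0.35 rad and contact force between spatula and tile above 0.05 N), for 0.1 s.
2. the blade levers the tile up with a quick turn (the spatula turning faster than 0.5 rad/s while the tile stands 0.4 to 1.6 rad from flat) (angle between tile's own z axis and vertical between 0.4 and 1.6 rad and angular speed of spatula above 0.5 rad/s and contact force between spatula and tile above 0.05 N).
3. the tile lies blue face up (angle between tile's own z axis and vertical above 3 rad), for 0.2 s.
At the end, for the whole second after the job is handed in: The tile lies still and flat (within 0.14 rad), blue face up, on the raised pad: its centre 15 to 90 mm beyond the step and within 30 mm of the middle; the spatula lies still on its rest, released, within 25 mm of its place, level within 0.15 rad and along the rest within 0.2 rad (angle between tile's own z axis and vertical above 3 rad and x of tile in the frame of stand between 0.015 and 0.09 m and y of tile in the frame of stand between -0.03 and 0.03 m and z of tile in the frame of stand below 0.052 m and linear speed of each of tile, spatula below 0.02 m/s and distance between rest_mid and spatula below 0.025 m and angle between spatula's own z axis and vertical below 0.15 rad and angle between the x axis of spatula and the x axis of rest, either way round below 0.2 rad); the robot touches nothing.
It fails at once if fingers or arm touch the tile (contact force between any of the fingers, the arm and tile above 0.3 N).
It fails at once if the spatula presses on the stand with more than 7 N (contact force between spatula and stand above 7 N).
It fails at once if the spatula shoves the tile with more than 10 N (contact force between spatula and tile above 10 N).
It fails at once if the tile leaves the stand (z of tile in the frame of stand below 0.02 m or z of tile in the frame of stand above 0.14 m).
It fails at once if a bystander is moved more than 20 mm (distance of any of glove_box, jar, powder_pot, torch, marker, dust_brush, tape_roll from where it was at the start of the episode above 0.02 m).
It also fails if it takes over 58 s, if anything falls off the work surface, if the arm or the gripper's body presses on something with over 40 N, if the wrist force passes 120 N, or if a joint passes its speed limit or range.

ROBOT

A 6-joint arm with a two-finger parallel gripper is mounted at the origin on the work surface. World frame = base frame: x ahead of the robot, y to its left, z up, the work surface at z = 0. Lengths are in m, angles in rad, forces in N, time in s.
With the tool pointing down it reaches from about 0.3 to 0.875 m from the base axis. Payload 6.4 kg.
Tool frame: the origin (TCP) lies on the centre line of the jaws, within the pads' length; the fingertips stand 14 mm ahead of it and the grasp point (between the pads) lies 5 mm behind it; z points along the fingers, y is the direction in which the jaws open and shut (so a half turn about z gives the same grasp; the last joint's range is limited). The gripper opens to 88 mm and grips with 3 to 60 N. Pads are 18 mm wide; open, the fingers measure 123 mm over their backs; the gripper's body (75 mm by 187 mm) begins 45 mm behind the grasp point.
Start: joints at [1.03, 0.181, 1.607, -0, 1.354, -0.206], TCP at [0.189, 0.543, 0.221] pointing down, gripper open.
Joint ranges: [-2.99, 2.99], [-0.89, 2.07], [0.3, 2.58], [-1.14, 4.28], [0, 2.63], [-3.12, 3.12]. Speed limits (rad/s): [2.57, 2.57, 3.01, 3.14, 3.14, 3.14].

INTERFACE

Orientations are given as [roll, pitch, yaw] about the fixed x, y, z axes, in that order (R = Rz(yaw) Ry(pitch) Rx(roll)).
In Python, from station import monitor, viewer, job gives the robot as it stands.
- The arm moves only by the shell command python3 -m pendant 'ROWS' [FORCE]. ROWS is JSON, a list of rows, each an object with "travel": the shift along the tool's x, y, z in units of 1000 mm (1.0 is 1000 mm), a list of three; "turn": the turn about the tool's z in units of 30 degrees (1.0 is 30 degrees); "hand": the opening, from 0 (shut) to 1 (fully open). In form: [{"travel": [tx, ty, tz], "turn": turn, "hand": hand}, ...]. A call has 1 to 5 rows; each row is the pose to reach, as a shift and turn from the pose measured when the call began, along the tool's axes at that moment; what a row does not reach only later rows make up. A row lasts 1/8 s, in which the tool goes at most 62.5 mm and 10.7 degrees, less where a joint would pass 70% of its speed; a pose out of reach is approached as far as the arm can. A call with a number of a shift or a turn outside -1 to 1 is refused whole. A call with a gripper value outside its range is refused whole. The fingers move at their own pace and stop on an object; FORCE is the grip in N (left out, the last holds). Time passes only in rows, so rows that repeat a pose let the fingers close. It gives the time, the measured TCP pose, the force and the opening at its end, in the units of the state.
- monitor.sense(): the state, without advancing time (a new reading comes with each control period).
- viewer.snapshot(name): name is "scene" or "top" or "wrist"; returns a dict with "image" (420x560x3 uint8, red, green, blue), "z_map" (420x560 float32, m along the optical axis (not along the pixel's ray), 0 where there is no reading), "fx", "fy", "cx", "cy" (pixels), "dist_coeffs" ([k1, k2, p1, p2, k3] as OpenCV has them; the pictures are not rectified), "rvec" (rotation vector, rad) and "tvec" (3), from world to camera coordinates, as OpenCV has them. Camera axes: x right, y down, z forward; pixel columns grow to the right and rows downward; lengths in m; the calibration is good to about 2 mm. A picture is of the moment at which its call begins.
- job.hand_in(): hands the job in, once; it reports no verdict.
The state is a dict: "time_s": time; "joint_pos": joint angles; "joint_velocities": joint speeds; "tau": joint torques, N m; "eef_pos": TCP position; "ee_rot": TCP orientation; "contact_force": force on the tool from outside, world axes, zero at the start; "ft_torque": the same for the moment, N m; "gripper_width": finger opening in m.
Only numpy, scipy, OpenCV 4.12 (cv2) and the standard library are available. Lean on these libraries where they do the work, as an engineer would, in place of code of your own. Each camera call takes 0.05 s, during which the arm holds its last target. There are 200 camera calls.

## Working session

There is one attempt and no reset: what is moved stays moved. The work goes in short steps, Python scripts to look and compute and a shell command to move; the robot and the scene stay as the last step left them, time stands still between calls to the robot, and variables do not carry over. Pictures are saved under pics/ and viewed, about 8 in all and at most 12, crops included, and the job is handed in when it is done.

```bash
ls; mkdir -p pics; cat > h.py <<'E'
import numpy as np, cv2, pickle
from station import monitor, viewer, job
def snap(n,save=None):
    s=viewer.snapshot(n)
    if save: cv2.imwrite(f'pics/{save}.png',s['image'][...,::-1]); pickle.dump(s,open(f'pics/{save}.pkl','wb'))
    return s
def load(f): return pickle.load(open(f'pics/{f}.pkl','rb'))
def K(s): return np.array([[s['fx'],0,s['cx']],[0,s['fy'],s['cy']],[0,0,1.]]),np.array(s['dist_coeffs'],float)
def cloud(s):
    k,d=K(s); h,w=s['z_map'].shape
    uv=np.stack(np.meshgrid(np.arange(w),np.arange(h)),-1).reshape(-1,1,2).astype(float)
    r=cv2.undistortPoints(uv,k,d).reshape(h,w,2); z=s['z_map'][...,None]
    R=cv2.Rodrigues(np.array(s['rvec'],float))[0]; t=np.array(s['tvec'],float).ravel()
    P=(np.concatenate([r*z,z],-1)-t)@R; P[s['z_map']<=0]=np.nan
    return P
def proj(s,p):
    k,d=K(s); return cv2.projectPoints(np.atleast_2d(p).astype(float),np.array(s['rvec'],float),np.array(s['tvec'],float),k,d)[0].reshape(-1,2)
def onplane(s,uv,z):
    k,d=K(s); r=cv2.undistortPoints(np.array(uv,float).reshape(-1,1,2),k,d).reshape(-1,2)
    R=cv2.Rodrigues(np.array(s['rvec'],float))[0]; t=np.array(s['tvec'],float).ravel()
    D=np.c_[r,np.ones(len(r))]@R; C=-R.T@t
    return C+D*((z-C[2])/D[:,2])[:,None]
E
python3 - <<'E'
from h import *
a=snap('scene','scene0')['image'];b=snap('top','top0')['image']
cv2.imwrite('pics/both.png',cv2.resize(np.vstack([a,b]),None,fx=.95,fy=.95)[:,:,::-1][:800])
print(monitor.sense())
E
```

```text
pics
{'time_s': 0.1, 'joint_pos': array([ 1.02971871e+00,  1.81467975e-01,  1.60787419e+00,  1.55415988e-05,
        1.35379924e+00, -2.06293310e-01]), 'joint_velocities': array([-0.00091696, -0.0013659 , -0.00196969,  0.00021026, -0.00032946,
       -0.00068513]), 'tau': array([ 9.94951006e-04, -4.34825635e+01, -3.42695189e+01,  7.03597488e-02,
        3.40999849e-02, -8.03585294e-05]), 'eef_pos': array([0.18864046, 0.54265321, 0.22031591]), 'ee_rot': array([-3.14007985e+00, -3.32086071e-04,  2.80680474e+00]), 'contact_force': array([-1.31268518, -0.17081955, -1.04791454]), 'ft_torque': array([-0.04420309,  0.05657898,  0.00921219]), 'gripper_width': 0.08830571313771947}
```

View pics/top0.png

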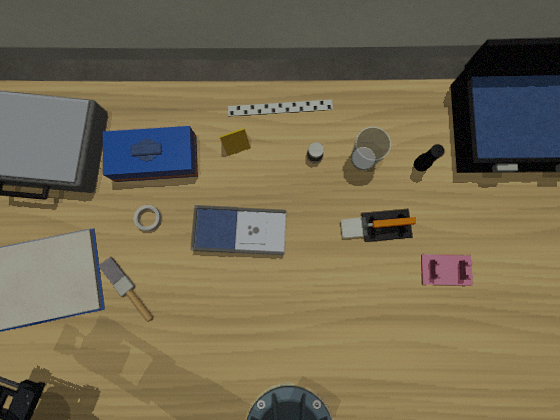

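View pics/scene0.png

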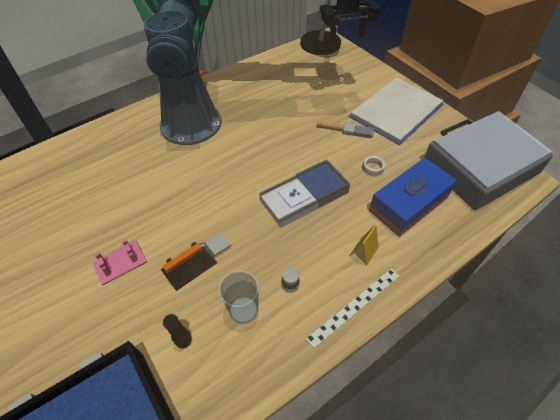

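```bash
python3 - <<'E'
from h import *
s=load('top0');P=cloud(s);im=s['image'].astype(int)
print(s['fx'],'cam',(-cv2.Rodrigues(s['rvec'])[0].T@np.array(s['tvec']).ravel()).round(3))
def reg(m,name):
    Q=P[m];Q=Q[~np.isnan(Q[:,0])]
    c,sz,a=cv2.minAreaRect((Q[:,:2]*1000).astype(np.float32))
    print(name,len(Q),'c',np.round(c,1),'size',np.round(sz,1),'ang',round(a,1),'z pct',(np.percentile(Q[:,2],[5,50,95])*1000).round(1))
    return Q
vv,uu=np.mgrid[:420,:560]
box=lambda u0,u1,v0,v1:(uu>=u0)&(uu<u1)&(vv>=v0)&(vv<v1)
R,G,B=im[...,0],im[...,1],im[...,2]
Q=reg(box(360,425,205,235)&(R>150)&(B<80)&(P[...,2]>.03),'handle')
reg(box(335,365,215,242)&(P[...,2]>.01),'blade')
reg(box(350,425,200,250)&(R<60)&(G<60)&(P[...,2]<.035),'restbase')
reg(box(350,425,200,250)&(P[...,2]>.004),'rest all')
reg(box(185,295,195,265)&(P[...,2]>.015),'stand')
reg(box(195,235,205,252)&(B>R+25)&(P[...,2]>.015),'pad')
reg(box(236,286,208,252)&(R>170)&(P[...,2]>.015),'floor+tile')
z=P[230,238:300:4,2];print((z*1000).round(1)); print((P[228,336:372:3]*1000).round(1))
a=im[190:265,180:300].astype(np.uint8);b=im[190:265,325:430].astype(np.uint8)
A=cv2.resize(a,(800,500),interpolation=cv2.INTER_CUBIC);cv2.imwrite('pics/cropA.png',cv2.resize(np.hstack([a,cv2.resize(b,(105,75))]),(800,267),interpolation=cv2.INTER_CUBIC)[...,::-1])
E
```

```text
399.9485451754618 cam [0.387 0.008 1.094]
handle 239 c [ 525.6 -274.9] size [ 15.4 106. ] ang 5.5 z pct [62.2 65.6 68.3]
blade 440 c [ 517.1 -175.6] size [50.  63.4] ang 4.9 z pct [15.8 20.1 25.4]
restbase 848 c [ 523.5 -267.4] size [ 78.1 132.5] ang 5.2 z pct [ 4.7  8.8 24.1]
rest all 1766 c [ 524.  -270.6] size [205.4 135. ] ang 88.7 z pct [ 4.9 13.  66.3]
stand 4195 c [510.2 131.8] size [244.9 120.5] ang 86.9 z pct [28.3 36.2 42.8]
pad 1450 c [512.5 191.2] size [104.  102.8] ang 87.2 z pct [33.6 36.8 40.2]Traceback (most recent call last):
  File "<stdin>", line 18, in <module>
  File "<stdin>", line 7, in reg
    return _quantile_unchecked(
        a, q, axis, out, overwrite_input, method, keepdims, weights)
    return _ureduce(a,
                    func=_quantile_ureduce_func,
    ...<5 lines>...
                    overwrite_input=overwrite_input,
                    method=method)
    r = func(a, **kwargs)
    result = _quantile(arr,
                       quantiles=q,
    ...<2 lines>...
                       out=out,
                       weights=wgt)
    slices_having_nans = np.isnan(arr[-1, ...])
                                  ~~~^^^^^^^^^
IndexError: index -1 is out of bounds for axis 0 with size 0
```

```bash
python3 - <<'E'
from h import *
s=load('top0');P=cloud(s);im=s['image'].astype(int)
vv,uu=np.mgrid[:420,:560]
sy=np.array([np.cos(1.656),np.sin(1.656)]);o=np.array([.5252,-.2699])
loc=lambda P,o,a:np.stack([(P[...,0]-o[0])*np.cos(a)+(P[...,1]-o[1])*np.sin(a),-(P[...,0]-o[0])*np.sin(a)+(P[...,1]-o[1])*np.cos(a)],-1)
L=loc(P,o,1.656)
for x0 in range(60,126,8):
    m=(L[...,0]>x0/1e3)&(L[...,0]<(x0+8)/1e3)&(abs(L[...,1])<.02)&(P[...,2]>.008)
    print(x0+4,m.sum(),(P[m][:,2].mean()*1000).round(2))
S=loc(P,[.5106,.1393],1.520)
for x0 in range(-135,115,8):
    r=[]
    for y0 in (-48,-40,-20,0,20,40,48):
        m=(S[...,0]>x0/1e3)&(S[...,0]<(x0+8)/1e3)&(abs(S[...,1]-y0/1e3)<.004)
        r.append((round(P[m][:,2].mean()*1000,1),int(im[m].mean())))
    print(x0+4,r)
a=im[190:265,180:300].astype(np.uint8);b=im[190:265,325:430].astype(np.uint8)
cv2.imwrite('pics/cropA.png',cv2.resize(np.hstack([a,b]),(800,267),interpolation=cv2.INTER_CUBIC)[...,::-1])
E
```

```text
64 49 27.9
72 47 22.09
80 45 21.25
88 44 20.71
96 47 19.68
104 42 19.31
112 45 18.75
120 47 17.74
128 11 17.99
-131 [(np.float64(15.9), 120), (np.float64(10.7), 137), (np.float64(10.6), 130), (np.float64(14.9), 136), (np.float64(12.0), 137), (np.float64(11.0), 128), (np.float64(10.4), 126)]
-123 [(np.float64(30.6), 131), (np.float64(30.1), 156), (np.float64(30.1), 156), (np.float64(30.3), 157), (np.float64(30.8), 157), (np.float64(31.0), 157), (np.float64(29.7), 158)]
-115 [(np.float64(30.9), 145), (np.float64(30.1), 156), (np.float64(30.9), 157), (np.float64(30.6), 156), (np.float64(29.4), 156), (np.float64(29.6), 157), (np.float64(31.0), 157)]
-107 [(np.float64(31.8), 124), (np.float64(30.6), 157), (np.float64(29.5), 156), (np.float64(30.0), 157), (np.float64(29.9), 156), (np.float64(29.2), 157), (np.float64(31.4), 157)]
-99 [(np.float64(30.3), 130), (np.float64(30.0), 157), (np.float64(29.7), 156), (np.float64(29.5), 157), (np.float64(29.2), 156), (np.float64(29.2), 156), (np.float64(30.5), 159)]
-91 [(np.float64(29.4), 132), (np.float64(30.1), 156), (np.float64(30.5), 157), (np.f
[... 3948 characters left out ...]
64(37.5), 75)]
93 [(np.float64(37.1), 68), (np.float64(35.8), 73), (np.float64(37.0), 74), (np.float64(37.2), 75), (np.float64(36.5), 76), (np.float64(36.7), 76), (np.float64(36.6), 74)]
101 [(np.float64(37.2), 68), (np.float64(36.9), 75), (np.float64(37.0), 75), (np.float64(36.8), 77), (np.float64(37.2), 76), (np.float64(36.4), 75), (np.float64(36.5), 78)]
109 [(np.float64(42.0), 71), (np.float64(41.1), 70), (np.float64(40.9), 66), (np.float64(40.8), 68), (np.float64(41.1), 73), (np.float64(40.5), 71), (np.float64(41.5), 75)]<stdin>:15: RuntimeWarning: Mean of empty slice.
  ret = ret.dtype.type(ret / rcount)
Traceback (most recent call last):
ValueError: cannot convert float NaN to integer
```

```bash
cat >> h.py <<'E'
def go(x,y,z,yaw=None,st=None):
    s=st or monitor.sense(); p=s['eef_pos'];w=s['ee_rot'][2]
    Rt=cv2.Rodrigues(np.zeros(3))[0]
    from scipy.spatial.transform import Rotation as Ro
    v=Ro.from_euler('xyz',s['ee_rot']).inv().apply(np.array([x,y,z])-p)
    t=0 if yaw is None else -((yaw-w+np.pi)%(2*np.pi)-np.pi)/np.radians(30)
    print('t',round(s['time_s'],2),'pos',p.round(4),'rot',s['ee_rot'].round(4),'F',s['contact_force'].round(2),'w',round(s['gripper_width'],4),'\n travel',v.round(4),'turn',round(t,3))
E
python3 - <<'E'
from h import *
go(.40,.27,.22,2.807-.5236)
s=load('top0');P=cloud(s);im=s['image']
loc=lambda P,o,a:np.stack([(P[...,0]-o[0])*np.cos(a)+(P[...,1]-o[1])*np.sin(a),-(P[...,0]-o[0])*np.sin(a)+(P[...,1]-o[1])*np.cos(a)],-1)
S=loc(P,[.5106,.1393],1.520)
m=(P[...,2]>.0345)&(S[...,0]<-.004)&(S[...,0]>-.1)&(abs(S[...,1])<.046)
Q=(S[m]*1000).astype(np.float32);print('tile in stand',cv2.minAreaRect(Q),m.sum(), Q.mean(0))
m=(P[...,2]>.0385)&(S[...,0]<-.004)&(S[...,0]>-.1)&(abs(S[...,1])<.046)
Q=(S[m]*1000).astype(np.float32);print('tile top in stand',cv2.minAreaRect(Q),Q.mean(0))
a=im[190:265,180:300];b=im[190:265,325:430]
cv2.imwrite('pics/cropA.png',cv2.resize(np.hstack([a,b]),(800,267),interpolation=cv2.INTER_CUBIC)[...,::-1])
E
```

```text
t 0.1 pos [0.1886 0.5427 0.2203] rot [-3.1401e+00 -3.0000e-04  2.8068e+00] F [-1.31 -0.17 -1.05] w 0.0883 
 travel [-0.2892 -0.1881  0.0005] turn 1.0
tile in stand ((-45.28331756591797, 4.027549743652344), (82.66405487060547, 72.8116455078125), 87.51114654541016) 675 [-45.455105    0.3727424]
tile top in stand ((-44.76987838745117, 0.6387786865234375), (67.01661682128906, 67.90567779541016), 89.32811737060547) [-45.049305     0.45432216]
```

View pics/cropA.png

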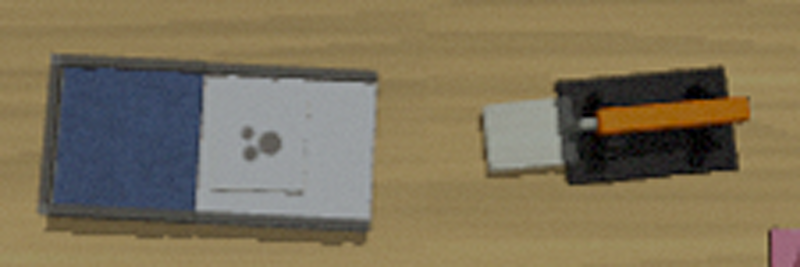

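```bash
python3 -m pendant '[{"travel":[-0.289,-0.188,0],"turn":1,"hand":0.7},{"travel":[-0.289,-0.188,0],"turn":1,"hand":0.7},{"travel":[-0.289,-0.188,0],"turn":1,"hand":0.7},{"travel":[-0.289,-0.188,0],"turn":1,"hand":0.7},{"travel":[-0.289,-0.188,0],"turn":1,"hand":0.7}]' 20; python3 -c "
from h import *
go(.5,-.05,.2,1.76)"
```

```text
time_s: 0.72
eef_pos: [0.3807, 0.2941, 0.2204]
ee_rot: [-3.14, 0.0, 2.283]
contact_force: [1.3, 0.6, -1.0]
gripper_width: 0.0619
t 0.72 pos [0.3807 0.2941 0.2204] rot [-3.1402e+00  4.0000e-04  2.2834e+00] F [ 1.34  0.62 -1.  ] w 0.0619 
 travel [-0.3383 -0.1347  0.0208] turn 1.0
```

```bash
python3 -m pendant '[{"travel":[-0.338,-0.135,0.02],"turn":1,"hand":0.7},{"travel":[-0.338,-0.135,0.02],"turn":1,"hand":0.7},{"travel":[-0.338,-0.135,0.02],"turn":1,"hand":0.7},{"travel":[-0.338,-0.135,0.02],"turn":1,"hand":0.7},{"travel":[-0.338,-0.135,0.02],"turn":1,"hand":0.7}]' 20; python3 -c "
from h import *
go(.525,-.235,.15,1.656)"
```

```text
time_s: 1.35
eef_pos: [0.4821, -0.0011, 0.2035]
ee_rot: [-3.141, 0.001, 1.76]
contact_force: [1.0, 0.5, 1.0]
gripper_width: 0.0615
t 1.35 pos [ 0.4821 -0.0011  0.2035] rot [-3.1407e+00  1.0000e-03  1.7595e+00] F [0.98 0.53 1.04] w 0.0615 
 travel [-0.2377 -0.0017  0.0537] turn 0.198
```

```bash
python3 -m pendant '[{"travel":[-0.272,-0.006,0.04],"turn":0.198,"hand":0.7},{"travel":[-0.272,-0.006,0.04],"turn":0.198,"hand":0.7},{"travel":[-0.272,-0.006,0.04],"turn":0.198,"hand":0.7},{"travel":[-0.272,-0.006,0.04],"turn":0.198,"hand":0.7},{"travel":[-0.272,-0.006,0.04],"turn":0.198,"hand":0.7}]'; python3 - <<'E'
from h import *
go(.5252,-.2699,.0506,1.656)
s=snap('wrist','w1');P=cloud(s)
im=s['image'].astype(int);m=(im[...,0]>150)&(im[...,2]<90)&(P[...,2]>.055)
Q=P[m];print(m.sum(),cv2.minAreaRect((Q[:,:2]*1000).astype(np.float32)),np.median(Q[:,2]))
E
```

```text
time_s: 1.98
eef_pos: [0.5266, -0.2726, 0.1626]
ee_rot: [-3.14, 0.001, 1.653]
contact_force: [-0.4, 0.3, -1.1]
gripper_width: 0.0616
t 1.98 pos [ 0.5266 -0.2726  0.1626] rot [-3.1398e+00  6.0000e-04  1.6529e+00] F [-0.44  0.34 -1.09] w 0.0616 
 travel [ 0.0029 -0.001   0.112 ] turn -0.006
1688 ((524.4251708984375, -282.2243957519531), (17.55698013305664, 92.23030090332031), 4.618124961853027) 0.06514692013041729
```

View pics/w1.png

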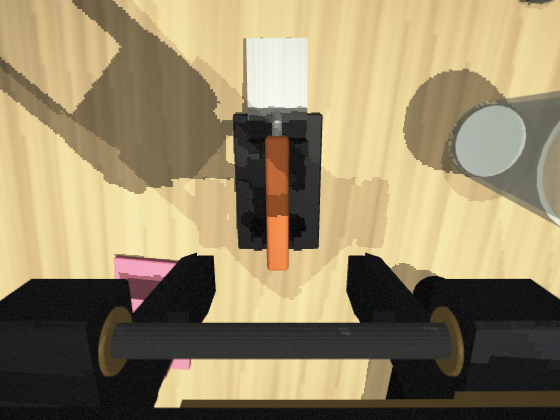

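```bash
python3 -m pendant '[{"travel":[0.003,-0.0015,0.06],"turn":0,"hand":0.7},{"travel":[0.003,-0.0015,0.1],"turn":0,"hand":0.7},{"travel":[0.003,-0.0015,0.112],"turn":0,"hand":0.7},{"travel":[0.003,-0.0015,0.112],"turn":0,"hand":0.7},{"travel":[0.003,-0.0015,0.112],"turn":0,"hand":0.1}]' 45; python3 -m pendant '[{"travel":[0,0,0],"turn":0,"hand":0},{"travel":[0,0,0],"turn":0,"hand":0},{"travel":[0,0,0],"turn":0,"hand":0},{"travel":[0,0,0],"turn":0,"hand":0}]' 45;  python3 -c "
from h import *
go(.5252,-.2699,.0506,1.656)"
```

```text
time_s: 2.65
eef_pos: [0.5261, -0.2726, 0.0524]
ee_rot: [3.141, 0.004, 1.652]
contact_force: [-0.4, -0.2, -0.7]
gripper_width: 0.0539
time_s: 3.15
eef_pos: [0.5261, -0.2726, 0.0525]
ee_rot: [3.141, 0.004, 1.652]
contact_force: [0.6, -0.2, -0.2]
gripper_width: 0.0137
t 3.15 pos [ 0.5261 -0.2726  0.0525] rot [3.1409 0.0041 1.6524] F [ 0.61 -0.24 -0.25] w 0.0137 
 travel [ 0.0028 -0.0007  0.0019] turn -0.007
```

```bash
python3 -m pendant '[{"travel":[0,0,-0.01],"turn":0,"hand":0},{"travel":[0,0,-0.04],"turn":0,"hand":0},{"travel":[0,0,-0.08],"turn":0,"hand":0},{"travel":[0,0,-0.08],"turn":0,"hand":0}]' 45;  cat > blade.py <<'E'
from h import *
def blade(s,tag=''):
    st=monitor.sense();p=st['eef_pos'];a=st['ee_rot'][2];P=cloud(s)
    d=P-p;X=d[...,0]*np.cos(a)+d[...,1]*np.sin(a);Y=-d[...,0]*np.sin(a)+d[...,1]*np.cos(a)
    for n,lo,hi in (('handle',-.065,.05),('blade',.06,.135)):
        m=(X>lo)&(X<hi)&(abs(Y)<.035)&(d[...,2]>-.055)&(d[...,2]<.03)
        if n=='handle': im=s['image'].astype(int); m&=(im[...,0]>1.6*im[...,2])&(abs(Y)<.014)&(d[...,2]>-.002)
        else: m&=(d[...,2]<-.02)
        c=np.polyfit(X[m],d[...,2][m],1)
        print(tag,n,m.sum(),'x',np.percentile(X[m],[1,99]).round(4),'y',np.percentile(Y[m],[1,50,99]).round(4),'slope',c[0].round(4),'z@0',c[1].round(4),'z@.128',np.polyval(c,.128).round(4), 'resid',np.std(d[...,2][m]-np.polyval(c,X[m])).round(4))
E
python3 - <<'E'
from blade import *
go(.4994,-.0804,.11,1.52)
blade(snap('wrist','w2'),'wrist');blade(snap('top','t2'),'top')
E
```

```text
time_s: 3.65
eef_pos: [0.5283, -0.274, 0.137]
ee_rot: [3.135, 0.009, 1.653]
contact_force: [-0.0, -0.4, 0.1]
gripper_width: 0.0003
t 3.65 pos [ 0.5283 -0.274   0.137 ] rot [3.1352 0.0095 1.6525] F [-0.05 -0.39  0.06] w 0.0003 
 travel [ 0.1956 -0.0132  0.025 ] turn 0.253
wrist handle 41 x [0.0078 0.0101] y [-0.0082 -0.0008  0.0073] slope -1.7002 z@0 0.0394 z@.128 -0.1782 resid 0.0029Traceback (most recent call last):
  File "<stdin>", line 3, in <module>
  File "blade.py", line 9, in blade
    c=np.polyfit(X[m],d[...,2][m],1)
    raise TypeError("expected non-empty vector for x")
TypeError: expected non-empty vector for x
```

View pics/w2.png

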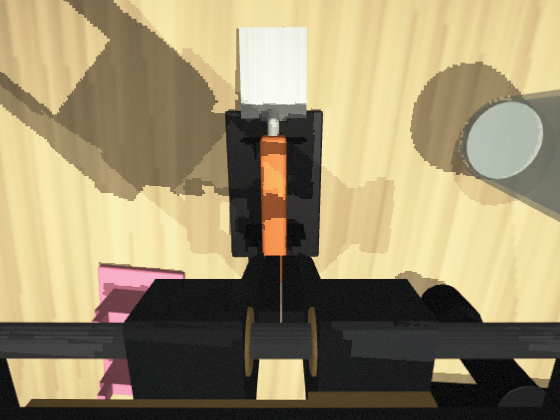

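```bash
python3 - <<'E'
from h import *
for n,tc in (('w1',(.5266,-.2726,.1626)),('w2',(.5283,-.274,.137))):
    s=load(n);P=cloud(s);im=s['image'].astype(int)
    print(n,'cam',(-cv2.Rodrigues(s['rvec'])[0].T@np.array(s['tvec']).ravel()).round(3),'tcp px',proj(s,tc),'origin px',proj(s,(.5252,-.2699,.0556)))
    m=(im[...,0]>2*im[...,2])&(P[...,2]>.055)&(P[...,2]<.075);Q=P[m]
    print(m.sum(),cv2.minAreaRect((Q[:,:2]*1000).astype(np.float32)),np.median(Q[:,2]))
    m=(im.min(-1)>150)&(P[...,2]>.01)&(P[...,2]<.03);Q=P[m]
    m2=(abs(Q[:,0]-.5)<.06)&(Q[:,1]<-.1)&(Q[:,1]>-.25);Q=Q[m2]
    print('blade',len(Q),cv2.minAreaRect((Q[:,:2]*1000).astype(np.float32)),np.polyfit(Q[:,1],Q[:,2],1))
s=snap('top','t2');P=cloud(s);im=s['image'].astype(int)
cv2.imwrite('pics/t2c.png',cv2.resize(s['image'][170:290,320:480],(800,600),interpolation=cv2.INTER_CUBIC)[...,::-1])
print('tcp px top',proj(s,(.5283,-.274,.137)),proj(s,(.5252,-.2699,.0556)))
E
```

```text
w1 cam [ 0.521 -0.198  0.326] tcp px [[281.09712559 257.71850463]] origin px [[279.7657682 199.101579 ]]
3059 ((523.1257934570312, -274.01934814453125), (18.000991821289062, 108.9233169555664), 5.101937770843506) 0.06507689235364399
blade 4211 ((514.35986328125, -172.16806030273438), (50.13636779785156, 54.05281448364258), 4.752818584442139) [-0.08834187  0.00403195]
w2 cam [ 0.521 -0.198  0.3  ] tcp px [[281.09151198 257.60248614]] origin px [[276.54893564 205.00471602]]
2978 ((522.0187377929688, -263.1624755859375), (17.406169891357422, 87.22859954833984), 4.90667724609375) 0.06507644969818777
blade 5146 ((514.4177856445312, -172.21836853027344), (50.31817626953125, 54.667057037353516), 4.778833389282227) [-0.08727775  0.00419391]
tcp px top [[401.9087536  216.27648212]] [[391.33820373 222.04671363]]
```

View pics/t2c.png

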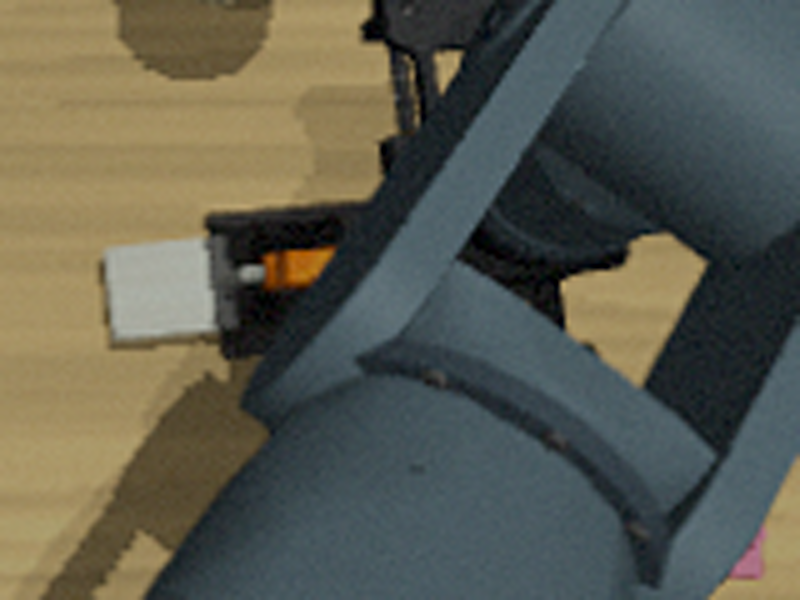

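```bash
python3 - <<'E'
from h import *
s=load('w2');P=cloud(s)
for v in (250,254,258,262,266,270,276,285,300,315): print(v,[(P[v,u]*1000).round(0).tolist() for u in (265,278,290)])
print('table',np.nanmedian(P[20:100,330:400,2]))
from scipy.spatial.transform import Rotation as Ro
st=monitor.sense();print(st['joint_pos'].round(4), st['eef_pos'],st['time_s'],st['gripper_width'])
E
```

```text
250 [[519.0, -302.0, 66.0], [529.0, -302.0, 65.0], [539.0, -309.0, 46.0]]
254 [[520.0, -305.0, 65.0], [529.0, -305.0, 65.0], [542.0, -330.0, 7.0]]
258 [[520.0, -265.0, 157.0], [526.0, -265.0, 157.0], [531.0, -264.0, 157.0]]
262 [[520.0, -265.0, 161.0], [526.0, -265.0, 162.0], [531.0, -264.0, 162.0]]
266 [[520.0, -266.0, 165.0], [526.0, -266.0, 164.0], [531.0, -264.0, 166.0]]
270 [[521.0, -265.0, 169.0], [526.0, -264.0, 170.0], [531.0, -264.0, 170.0]]
276 [[521.0, -265.0, 175.0], [526.0, -265.0, 174.0], [531.0, -264.0, 175.0]]
285 [[521.0, -265.0, 183.0], [526.0, -267.0, 178.0], [531.0, -264.0, 182.0]]
300 [[521.0, -265.0, 193.0], [526.0, -264.0, 193.0], [530.0, -264.0, 192.0]]
315 [[522.0, -266.0, 200.0], [526.0, -266.0, 200.0], [530.0, -266.0, 200.0]]
table 0.0003234303745109961
[-0.6764  0.3073  1.6406 -0.0028  1.1892 -0.757 ] [ 0.52621395 -0.27245295  0.13307153] 3.75 0.0003734015533584026
```

```bash
python3 - <<'E'
from h import *
s=load('w1');P=cloud(s)
for u in (200,207,212,350,355,362): 
    col=P[240:330,u]; i=np.where(col[:,2]>.1)[0][:1]; print(u,i+240,(col[i]*1000).round(0).tolist(),(P[300,u]*1000).round(0).tolist())
go(.5245,-.2699,.133,1.656)
E
python3 -m pendant '[{"travel":[0.002,-0.001,0.0],"turn":0,"hand":0.7},{"travel":[0.002,-0.001,0.0],"turn":0,"hand":0.7},{"travel":[0.002,-0.001,0.0],"turn":0,"hand":0.7},{"travel":[0.002,-0.001,0.03],"turn":0,"hand":0.7},{"travel":[0.002,-0.001,0.07],"turn":0,"hand":0.7}]' 45;python3 -m pendant '[{"travel":[0,0,0.01],"turn":0,"hand":0.7},{"travel":[0,0,0.02],"turn":0,"hand":0.7},{"travel":[0,0,0.025],"turn":0,"hand":0.7}]' 45
python3 - <<'E'
from h import *
go(.5245,-.2699,.03,1.656)
s=snap('wrist','w3');P=cloud(s)
for u in range(180,390,12): 
    col=P[200:330,u]; i=np.where(col[:,2]>.03)[0]; print(u,[(j+200,(P[j+200,u]*1000).round(0).tolist()) for j in i[::30][:3]])
E
```

```text
200 [256] [[489.0, -267.0, 181.0]] [494.0, -275.0, 204.0]
207 [256] [[492.0, -266.0, 181.0]] [496.0, -279.0, 198.0]
212 [256] [[494.0, -266.0, 181.0]] [463.0, -402.0, -0.0]
350 [256] [[557.0, -261.0, 181.0]] [558.0, -277.0, 191.0]
355 [256] [[560.0, -261.0, 180.0]] [558.0, -273.0, 199.0]
362 [256] [[563.0, -260.0, 181.0]] [558.0, -268.0, 207.0]
t 3.75 pos [ 0.5262 -0.2725  0.1331] rot [3.1401 0.005  1.6524] F [-0.01 -0.16 -0.09] w 0.0004 
 travel [ 0.0027 -0.0015  0.0001] turn -0.007
time_s: 4.38
eef_pos: [0.5261, -0.2716, 0.0632]
ee_rot: [3.138, 0.007, 1.652]
contact_force: [-0.6, 0.1, -0.5]
gripper_width: 0.0484
time_s: 4.75
eef_pos: [0.5268, -0.2722, 0.0388]
ee_rot: [3.137, 0.008, 1.653]
contact_force: [-0.5, -0.5, -0.6]
gripper_width: 0.0614
t 4.75 pos [ 0.5268 -0.2722  0.0388] rot [3.1371 0.0078 1.6525] F [-0.49 -0.48 -0.62] w 0.0614 
 travel [ 0.0025 -0.0021  0.0087] turn -0.007
180 [(np.int64(259), [482.0, -265.0, 64.0]), (np.int64(289), [488.0, -266.0, 87.0]), (np.int64(319), [492.0, -268.0, 102.0])]
192 [(np.int64(254), [486.0, -265.0, 58.0]), (np.int64(284), [492.0, -265.0,
[... 877 characters left out ...]
.0, -300.0, 31.0]), (np.int64(328), [528.0, -244.0, 136.0])]
312 [(np.int64(200), [537.0, -234.0, 61.0]), (np.int64(325), [531.0, -244.0, 134.0])]
324 [(np.int64(323), [534.0, -245.0, 132.0])]
336 [(np.int64(323), [537.0, -244.0, 134.0])]
348 [(np.int64(256), [556.0, -260.0, 58.0]), (np.int64(286), [558.0, -274.0, 61.0])]
360 [(np.int64(256), [562.0, -260.0, 58.0]), (np.int64(286), [557.0, -263.0, 80.0]), (np.int64(316), [559.0, -275.0, 82.0])]
372 [(np.int64(255), [566.0, -258.0, 60.0]), (np.int64(285), [560.0, -260.0, 85.0]), (np.int64(315), [556.0, -262.0, 101.0])]
384 [(np.int64(262), [570.0, -258.0, 67.0]), (np.int64(292), [563.0, -259.0, 90.0]), (np.int64(323), [548.0, -243.0, 134.0])]
```

```bash
python3 -m pendant '[{"travel":[0.002,-0.0035,0.01],"turn":0,"hand":0.7},{"travel":[0.002,-0.0035,0.021],"turn":0,"hand":0.7},{"travel":[0.002,-0.0035,0.021],"turn":0,"hand":0.7},{"travel":[0.002,-0.0035,0.021],"turn":0,"hand":0},{"travel":[0.002,-0.0035,0.021],"turn":0,"hand":0}]' 45; python3 -m pendant '[{"travel":[0,0,0],"turn":0,"hand":0},{"travel":[0,0,0],"turn":0,"hand":0},{"travel":[0,0,0],"turn":0,"hand":0},{"travel":[0,0,0],"turn":0,"hand":0},{"travel":[0,0,0],"turn":0,"hand":0}]' 45
```

```text
time_s: 5.42
eef_pos: [0.5233, -0.2707, 0.0176]
ee_rot: [3.137, 0.008, 1.652]
contact_force: [-0.2, 0.0, 0.2]
gripper_width: 0.0439
time_s: 6.05
eef_pos: [0.5234, -0.2707, 0.0178]
ee_rot: [3.137, 0.008, 1.652]
contact_force: [0.2, 0.8, 2.0]
gripper_width: 0.0172
```

```bash
python3 -m pendant '[{"travel":[0,0,-0.01],"turn":0,"hand":0},{"travel":[0,0,-0.05],"turn":0,"hand":0},{"travel":[0,0,-0.09],"turn":0,"hand":0},{"travel":[0,0,-0.09],"turn":0,"hand":0},{"travel":[0,0,-0.09],"turn":0,"hand":0}]' 45; sed -i "s/p=st\['eef_pos'\]/p=st['eef_pos']+[0,0,.038]/" blade.py
python3 - <<'E'
from blade import *
go(.4994,-.0804,.107,1.52)
for n in ('wrist','top'):
    s=snap(n,'l_'+n)
    try: blade(s,n)
    except Exception as e: print(n,e)
E
```

```text
time_s: 6.68
eef_pos: [0.5223, -0.2696, 0.1071]
ee_rot: [3.138, 0.007, 1.652]
contact_force: [-1.5, -0.3, -1.6]
gripper_width: 0.0173
t 6.67 pos [ 0.5223 -0.2696  0.1071] rot [3.1376 0.0073 1.6524] F [-1.5  -0.29 -1.57] w 0.0173 
 travel [ 0.1905 -0.0074 -0.0013] turn 0.253
wrist handle 8673 x [-0.0427  0.0497] y [-0.0088 -0.      0.009 ] slope -0.0042 z@0 0.01 z@.128 0.0094 resid 0.0012
wrist blade 15868 x [0.0613 0.1166] y [-0.0242  0.0003  0.0249] slope -0.1384 z@0 -0.0223 z@.128 -0.0401 resid 0.0012
top handle 31 x [0.0369 0.0499] y [-0.0087 -0.0035  0.0072] slope -0.1192 z@0 0.0147 z@.128 -0.0005 resid 0.0024
top blade 555 x [0.0608 0.126 ] y [-0.0261 -0.0008  0.0231] slope -0.1235 z@0 -0.0236 z@.128 -0.0394 resid 0.0022
```

```bash
python3 -m pendant '[{"travel":[0.06,-0.002,0],"turn":0.1,"hand":0},{"travel":[0.12,-0.005,0],"turn":0.2,"hand":0},{"travel":[0.17,-0.0074,0.01],"turn":0.253,"hand":0},{"travel":[0.1905,-0.0074,0.035],"turn":0.253,"hand":0},{"travel":[0.1905,-0.0074,0.045],"turn":0.253,"hand":0}]' 45; python3 -m pendant '[{"travel":[0,0,0],"turn":0,"hand":0},{"travel":[0,0,0],"turn":0,"hand":0}]' 45
cat > rel.py <<'E'
from h import *
O=np.array([.5106,.1393]);A=1.520
loc=lambda P,o,a:np.stack([(P[...,0]-o[0])*np.cos(a)+(P[...,1]-o[1])*np.sin(a),-(P[...,0]-o[0])*np.sin(a)+(P[...,1]-o[1])*np.cos(a)],-1)
def rel(n,save=None):
    st=monitor.sense();p=st['eef_pos'];s=snap(n,save);P=cloud(s);im=s['image'].astype(int)
    L=loc(P,p,st['ee_rot'][2]);S=loc(P,O,A);z=P[...,2]
    print('TCP in stand',loc(p,O,A).round(4),'yaw rel',round(st['ee_rot'][2]-A,4))
    e=z-(p[2]+.038)
    m=(L[...,0]>-.06)&(L[...,0]<.05)&(abs(L[...,1])<.008)&(abs(e-.01)<.006)
    if m.sum()>50: c=np.polyfit(L[m][:,0],z[m],1);print(n,'handle',m.sum(),c.round(4))
    m=(L[...,0]>.072)&(L[...,0]<.124)&(abs(L[...,1])<.022)&(e<-.025)&(e>-.05)
    c=np.polyfit(L[m][:,0],z[m],1);print(n,'blade top',m.sum(),'slope',c[0].round(4),'tip z@.126',np.polyval(c,.126).round(4),'zmin/x',L[m][:,0].max().round(4))
    m=(abs(S[...,0]+.105)<.02)&(abs(abs(S[...,1])-.04)<.008)&(abs(z-.03)<.006)
    if m.sum()>10: print(n,'floor',m.sum(),np.median(z[m]).round(4))
    m=(z>.0385)&(z<.043)&(S[...,0]<-.004)&(S[...,0]>-.095)&(abs(S[...,1])<.04)
    Q=(S[m]*1000).astype(np.float32)
    if m.sum()>10:print(n,'tiletop',m.sum(),cv2.minAreaRect(Q),'z',np.median(z[m]).round(4))
E
python3 - <<'E'
from rel import *
rel('wrist','r1w');rel('top','r1t');go(0.4994,-.0804,.06,1.52)
E
```

```text
time_s: 7.4
eef_pos: [0.4969, -0.0782, 0.0574]
ee_rot: [-3.14, 0.004, 1.523]
contact_force: [-0.8, -0.8, -1.1]
gripper_width: 0.0175
time_s: 7.65
eef_pos: [0.4971, -0.0792, 0.0575]
ee_rot: [-3.14, 0.004, 1.521]
contact_force: [-0.1, -0.2, -1.1]
gripper_width: 0.0174
TCP in stand [-0.2189  0.0024] yaw rel 0.0014
wrist handle 7730 [-0.0008  0.105 ]
wrist blade top 11507 slope -0.087 tip z@.126 0.0566 zmin/x 0.1175
wrist floor 4159 0.0298
TCP in stand [-0.219   0.0021] yaw rel 0.0013
top handle 52 [-0.0388  0.1069]
top blade top 263 slope -0.0727 tip z@.126 0.0578 zmin/x 0.1239
top floor 163 0.03
top tiletop 442 ((-44.93080520629883, 0.7764205932617188), (69.04708099365234, 69.53042602539062), 2.630479574203491) z 0.0404
t 7.75 pos [ 0.4975 -0.0793  0.058 ] rot [-3.1413  0.0043  1.5213] F [ 0.1   0.09 -0.69] w 0.0173 
 travel [-0.001  0.002 -0.002] turn 0.002
```

View pics/r1w.png

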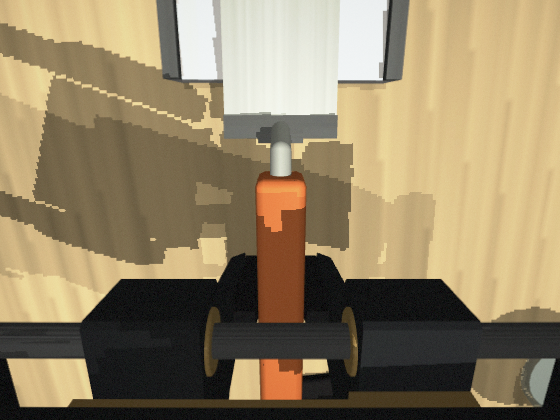

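```bash
python3 -m pendant '[{"travel":[0,0.0015,0.01],"turn":0,"hand":0},{"travel":[0,0.0015,0.019],"turn":0,"hand":0},{"travel":[0,0.0015,0.019],"turn":0,"hand":0}]' 45
python3 -m pendant '[{"travel":[0,0,0],"turn":0,"hand":0}]' 45
python3 - <<'E'
from rel import *
rel('wrist');print(monitor.sense()['contact_force'],monitor.sense()['ft_torque'],monitor.sense()['eef_pos'])
E
```

```text
time_s: 8.12
eef_pos: [0.4981, -0.0792, 0.0379]
ee_rot: [-3.139, 0.004, 1.521]
contact_force: [0.5, -0.9, -1.6]
gripper_width: 0.0175
time_s: 8.25
eef_pos: [0.498, -0.0792, 0.0378]
ee_rot: [-3.139, 0.003, 1.521]
contact_force: [0.2, -0.9, -1.0]
gripper_width: 0.0171
TCP in stand [-0.2189  0.0015] yaw rel 0.0011
wrist handle 7721 [0.0006 0.0852]
wrist blade top 11505 slope -0.0865 tip z@.126 0.0369 zmin/x 0.1178
wrist floor 4477 0.0298
[-0.40882798 -0.22323707 -0.86794873] [-0.10345231  0.06562918 -0.06121765] [ 0.49792905 -0.07913712  0.0377358 ]
```

```bash
for i in 1; do python3 -m pendant '[{"travel":[0,0.001,0.002],"turn":0,"hand":0},{"travel":[0,0.001,0.0043],"turn":0,"hand":0},{"travel":[0,0.001,0.0043],"turn":0,"hand":0}]' 45; done
python3 - <<'E'
from rel import *
f=lambda s:print(s['time_s'],s['eef_pos'].round(4),s['contact_force'].round(2),s['ft_torque'].round(3))
f(monitor.sense());rel('wrist');f(monitor.sense());
E
python3 -m pendant '[{"travel":[0,0,0.0007],"turn":0,"hand":0},{"travel":[0,0,0.0007],"turn":0,"hand":0}]' 45
python3 - <<'E'
from rel import *
f=lambda s:print(s['time_s'],s['eef_pos'].round(4),s['contact_force'].round(2),s['ft_torque'].round(3))
f(monitor.sense());rel('wrist');f(monitor.sense());
E
```

```text
time_s: 8.68
eef_pos: [0.4988, -0.0791, 0.0333]
ee_rot: [-3.138, 0.003, 1.521]
contact_force: [-0.4, -0.1, -1.9]
gripper_width: 0.017
8.675 [ 0.4988 -0.0791  0.0333] [-0.42 -0.12 -1.92] [-0.062  0.08  -0.013]
TCP in stand [-0.2187  0.0007] yaw rel 0.0012
wrist handle 7730 [-0.      0.0807]
wrist blade top 11498 slope -0.0867 tip z@.126 0.0324 zmin/x 0.1177
wrist floor 4517 0.0298
8.725 [ 0.4988 -0.0791  0.0333] [ 0.84  0.45 -1.17] [-0.087  0.009 -0.002]
time_s: 8.98
eef_pos: [0.4988, -0.0791, 0.0327]
ee_rot: [-3.139, 0.003, 1.521]
contact_force: [-0.0, 0.7, -1.0]
gripper_width: 0.0171
8.975 [ 0.4988 -0.0791  0.0327] [-0.05  0.72 -0.96] [-0.093  0.087 -0.001]
TCP in stand [-0.2188  0.0007] yaw rel 0.0012
wrist handle 7740 [0.0006 0.0801]
wrist blade top 11522 slope -0.0852 tip z@.126 0.0319 zmin/x 0.1176
wrist floor 4533 0.0298
9.025 [ 0.4988 -0.0791  0.0327] [-0.27  0.63 -1.12] [-0.145  0.031 -0.009]
```

```bash
python3 -m pendant '[{"travel":[0.007,0,0.0005],"turn":0,"hand":0},{"travel":[0.014,0,0.0005],"turn":0,"hand":0},{"travel":[0.02,0,0.0005],"turn":0,"hand":0},{"travel":[0.024,0,0.0005],"turn":0,"hand":0},{"travel":[0.024,0,0.0005],"turn":0,"hand":0}]' 45
cat > st.py <<'E'
from rel import *
def tile(n='top',save=None):
    s=snap(n,save);P=cloud(s);S=loc(P,O,A);z=P[...,2];im=s['image'].astype(int)
    for x0 in range(-100,24,8):
        m=(S[...,0]>x0/1e3)&(S[...,0]<(x0+8)/1e3)&(abs(S[...,1])<.02)
        m2=(S[...,0]>x0/1e3)&(S[...,0]<(x0+8)/1e3)&(abs(abs(S[...,1])-.0295)<.0035)
        print(x0+4,'%.1f/%.1f'%(np.nanmedian(z[m])*1e3,np.nanmedian(z[m2])*1e3),end=' | ')
    print()
s=monitor.sense();print(s['time_s'],'pos',s['eef_pos'].round(4),'stand',loc(s['eef_pos'],O,A).round(4),'yawrel',round(s['ee_rot'][2]-A,4),'F',s['contact_force'].round(2),s['ft_torque'].round(3),'w',round(s['gripper_width'],4))
E
python3 -c "
from st import *
tile();rel('wrist')"
```

```text
time_s: 9.65
eef_pos: [0.5001, -0.0547, 0.0321]
ee_rot: [-3.139, 0.003, 1.522]
contact_force: [0.2, -0.0, -1.4]
gripper_width: 0.0173
9.65 pos [ 0.5001 -0.0547  0.0321] stand [-0.1943  0.0007] yawrel 0.0018 F [ 0.16 -0.   -1.35] [-0.004 -0.001  0.009] w 0.0173
-96 33.8/29.5 | -88 34.1/30.1 | -80 32.9/29.5 | -72 34.1/31.6 | -64 38.7/38.0 | -56 40.4/38.7 | -48 39.6/39.1 | -40 40.4/37.9 | -32 39.8/38.9 | -24 40.4/40.3 | -16 40.1/38.7 | -8 39.6/38.6 | 0 37.4/36.7 | 8 36.4/36.2 | 16 37.1/36.7 | 24 36.1/37.3 | 
TCP in stand [-0.1945  0.0007] yaw rel 0.0016
wrist handle 7723 [0.0043 0.0795]
wrist blade top 11551 slope -0.0815 tip z@.126 0.0318 zmin/x 0.1174
wrist floor 6845 0.0298
```

```bash
python3 -m pendant '[{"travel":[0.004,0,0],"turn":0,"hand":0},{"travel":[0.008,0,0],"turn":0,"hand":0},{"travel":[0.012,0,0],"turn":0,"hand":0},{"travel":[0.015,0,0],"turn":0,"hand":0},{"travel":[0.015,0,0],"turn":0,"hand":0}]' 45
python3 -c "
from st import *
tile(save='s2')
s=load('s2');cv2.imwrite('pics/s2c.png',cv2.resize(s['image'][190:265,180:330],(800,400),interpolation=cv2.INTER_CUBIC)[...,::-1]);rel('wrist')"
```

```text
time_s: 10.38
eef_pos: [0.5007, -0.0396, 0.032]
ee_rot: [-3.138, 0.003, 1.522]
contact_force: [0.2, 0.7, -2.0]
gripper_width: 0.0173
10.375 pos [ 0.5007 -0.0396  0.032 ] stand [-0.1792  0.0008] yawrel 0.0017 F [ 0.2   0.74 -1.99] [ 0.05  -0.032  0.01 ] w 0.0173
-96 nan/nan | -88 nan/30.8 | -80 33.9/29.8 | -72 34.8/30.4 | -64 42.4/40.8 | -56 42.9/42.1 | -48 42.1/40.2 | -40 41.7/39.2 | -32 41.4/40.1 | -24 41.2/40.0 | -16 40.7/39.8 | -8 39.9/38.2 | 0 36.7/36.3 | 8 36.6/36.4 | 16 36.9/36.5 | 24 37.2/36.5 | 
TCP in stand [-0.1792  0.0008] yaw rel 0.0016
wrist handle 7760 [0.0051 0.0794]
wrist blade top 11663 slope 0.0819 tip z@.126 0.0384 zmin/x 0.1151
wrist floor 6297 0.0298
wrist tiletop 3475 ((-67.64120483398438, 0.7008552551269531), (7.713381290435791, 70.25127410888672), 0.1024816557765007) z 0.0408
  return np.nanmean(a, axis, out=out, keepdims=keepdims)
```

View pics/s2c.png

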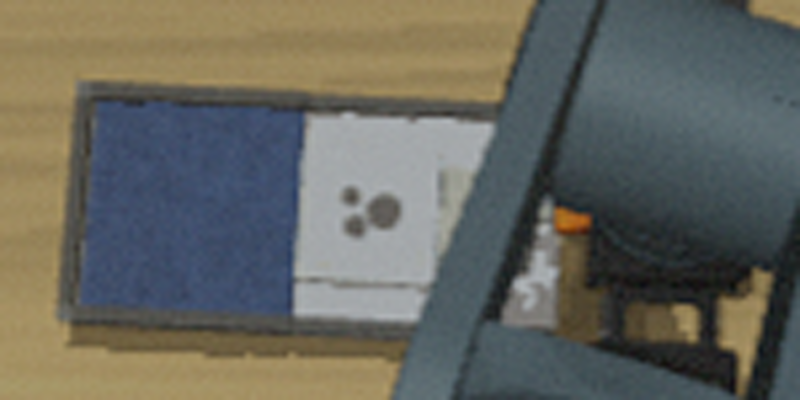

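```bash
python3 -m pendant '[{"travel":[0.0003,0.002,-0.002],"turn":-0.03,"hand":0},{"travel":[0.0005,0.0045,-0.004],"turn":-0.07,"hand":0},{"travel":[0.0007,0.0066,-0.006],"turn":-0.1,"hand":0},{"travel":[0.0007,0.0066,-0.006],"turn":-0.1,"hand":0},{"travel":[0.0007,0.0066,-0.006],"turn":-0.1,"hand":0}]' 45
python3 -W ignore -c "
from st import *
tile(save='s3');rel('wrist')"
```

```text
time_s: 11.1
eef_pos: [0.5073, -0.0394, 0.0379]
ee_rot: [-3.138, 0.003, 1.574]
contact_force: [0.3, -0.1, -2.2]
gripper_width: 0.0173
11.1 pos [ 0.5073 -0.0394  0.0379] stand [-0.1787 -0.0058] yawrel 0.0538 F [ 0.33 -0.06 -2.19] [-0.217  0.11  -0.008] w 0.0173
-96 nan/nan | -88 nan/nan | -80 37.9/29.9 | -72 40.7/31.4 | -64 46.9/46.0 | -56 46.8/46.0 | -48 45.9/45.0 | -40 44.5/43.3 | -32 43.9/42.5 | -24 42.4/41.6 | -16 41.3/40.5 | -8 39.3/39.3 | 0 36.3/36.8 | 8 35.8/37.2 | 16 35.7/37.1 | 24 37.0/36.3 | 
TCP in stand [-0.1787 -0.0057] yaw rel 0.0538
wrist handle 7719 [-0.0062  0.0853]
wrist blade top 11587 slope 0.0872 tip z@.126 0.0434 zmin/x 0.1154
wrist floor 5885 0.0298
wrist tiletop 4645 ((-81.8111572265625, -2.03839111328125), (32.1058349609375, 70.76564025878906), 8.091743469238281) z 0.0394
```

```bash
python3 -m pendant '[{"travel":[0.002,-0.0131,-0.0126],"turn":0.2,"hand":0},{"travel":[0.0076,0.0004,-0.0263],"turn":0,"hand":0},{"travel":[0.0191,-0.0122,-0.0376],"turn":0.2,"hand":0},{"travel":[0.032,0.0017,-0.0451],"turn":0,"hand":0},{"travel":[0.0465,-0.0042,-0.048],"turn":0.1,"hand":0}]' 45
python3 -W ignore -c "
from st import *
tile(save='s4')"
```

```text
time_s: 11.82
eef_pos: [0.5044, 0.0073, 0.0867]
ee_rot: [-3.141, 0.003, 1.521]
contact_force: [-0.1, 0.9, -0.6]
gripper_width: 0.0175
11.825 pos [0.5044 0.0073 0.0867] stand [-0.1322 -0.0005] yawrel 0.0009 F [-0.09  0.94 -0.61] [-0.095  0.108 -0.066] w 0.0175
-96 456.9/438.3 | -88 456.1/438.2 | -80 471.1/458.2 | -72 471.1/488.6 | -64 95.4/261.0 | -56 90.6/30.8 | -48 28.7/31.3 | -40 nan/32.6 | -32 nan/nan | -24 nan/nan | -16 88.6/nan | -8 87.6/80.8 | 0 99.0/98.5 | 8 92.6/40.3 | 16 36.9/36.3 | 24 36.3/36.8 |
```

```bash
python3 -m pendant '[{"travel":[0.012,0,-0.002],"turn":0,"hand":0},{"travel":[0.024,0,-0.002],"turn":0,"hand":0},{"travel":[0.03,0,-0.004],"turn":0,"hand":0},{"travel":[0.03,0,-0.01],"turn":0,"hand":0}]' 45
python3 -W ignore - <<'E'
from st import *
tile(save='s5')
s=load('s5');a=cv2.resize(s['image'][190:265,180:330],(640,320),interpolation=cv2.INTER_CUBIC)
w=snap('scene')['image'][130:240,230:390]
cv2.imwrite('pics/s5c.png',np.vstack([a,cv2.resize(w,(640,280))])[...,::-1])
E
```

```text
time_s: 12.38
eef_pos: [0.5041, 0.0395, 0.0961]
ee_rot: [-3.137, 0.002, 1.519]
contact_force: [-0.0, 0.9, -0.8]
gripper_width: 0.0174
12.375 pos [0.5041 0.0395 0.0961] stand [-0.1     0.0014] yawrel -0.0006 F [-0.03  0.91 -0.84] [-0.114  0.046 -0.011] w 0.0174
-96 466.8/455.8 | -88 466.4/455.6 | -80 466.9/454.2 | -72 466.8/452.1 | -64 466.7/453.3 | -56 468.4/455.5 | -48 480.2/467.5 | -40 477.1/494.2 | -32 102.9/30.6 | -24 100.2/30.5 | -16 99.7/41.2 | -8 nan/43.1 | 0 nan/44.7 | 8 nan/nan | 16 nan/nan | 24 nan/nan |
```

View pics/s5c.png

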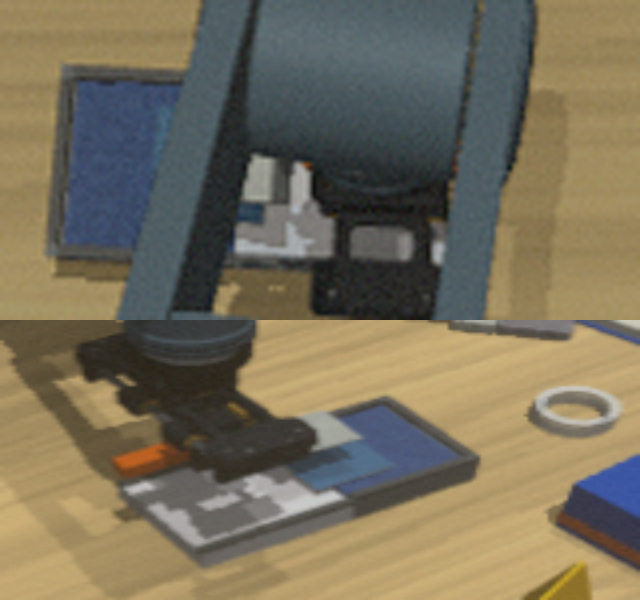

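```bash
python3 -m pendant '[{"travel":[-0.03,0,-0.02],"turn":0,"hand":0},{"travel":[-0.09,0,-0.025],"turn":0,"hand":0},{"travel":[-0.14,0,-0.025],"turn":0,"hand":0},{"travel":[-0.17,0,-0.025],"turn":0,"hand":0},{"travel":[-0.17,0,-0.025],"turn":0,"hand":0}]' 45
python3 -W ignore - <<'E'
from st import *
tile(save='s6')
s=load('s6');P=cloud(s);S=loc(P,O,A);z=P[...,2]
m=(z>.0415)&(S[...,0]<.098)&(S[...,0]>-.06)&(abs(S[...,1])<.045)
Q=(S[m]*1000).astype(np.float32);print(m.sum(),cv2.minAreaRect(Q),Q.mean(0),np.median(z[m]))
G=np.c_[S[m],np.ones(m.sum())];print('plane',np.linalg.lstsq(G,z[m],rcond=None)[0])
go(.5234,-.2707,.121,1.652)
E
```

```text
time_s: 13.1
eef_pos: [0.4962, -0.1333, 0.1227]
ee_rot: [-3.14, 0.003, 1.515]
contact_force: [-0.0, 0.3, -1.9]
gripper_width: 0.017
13.1 pos [ 0.4962 -0.1333  0.1227] stand [-0.273   0.0005] yawrel -0.0053 F [-0.04  0.33 -1.93] [-0.116  0.097 -0.044] w 0.017
-96 30.1/30.1 | -88 29.9/30.8 | -80 29.9/30.1 | -72 30.3/29.9 | -64 30.0/31.0 | -56 29.7/29.6 | -48 30.1/30.1 | -40 30.2/30.6 | -32 30.2/30.3 | -24 30.2/30.7 | -16 41.8/42.4 | -8 46.9/46.0 | 0 46.3/44.9 | 8 46.3/44.1 | 16 46.4/45.2 | 24 47.1/46.2 | 
681 ((36.58612060546875, 0.0213165283203125), (78.4018325805664, 111.033203125), 84.99256896972656) [17.451418  -1.1435361] 0.04605390867265749
plane [0.00192636 0.00342495 0.04598543]
t 13.15 pos [ 0.4961 -0.1318  0.1225] rot [-3.1399e+00  2.1000e-03  1.5160e+00] F [ 0.14 -0.53 -1.39] w 0.0176 
 travel [-0.1372  0.0349  0.0017] turn -0.26
```

```bash
python3 -W ignore - <<'E'
from st import *
s=load('s6');P=cloud(s);S=loc(P,O,A);z=P[...,2];im=s['image'].astype(int)
m=(z>.0405)&(S[...,0]<.08)&(S[...,0]>-.04)&(abs(S[...,1])<.044)
m=cv2.morphologyEx(m.astype(np.uint8),cv2.MORPH_OPEN,np.ones((3,3)))>0
Q=(S[m]*1000).astype(np.float32);print(m.sum(),cv2.minAreaRect(Q),Q.mean(0),Q.min(0),Q.max(0))
vv,uu=np.where(m);print(vv.min(),vv.max(),uu.min(),uu.max(), 'step px',proj(s,[[.5106,.1393,.0367]]),'rgb tile/pad',im[m].mean(0))
c=s['image'][185:275,170:310];cv2.imwrite('pics/s6c.png',cv2.resize(c,(800,514),interpolation=cv2.INTER_CUBIC)[...,::-1])
E
```

```text
13.15 pos [ 0.4961 -0.1318  0.1225] stand [-0.2715  0.0007] yawrel -0.004 F [ 0.14 -0.53 -1.39] [-0.141  0.063 -0.015] w 0.0176
689 ((17.906757354736328, -1.3246192932128906), (70.14869689941406, 70.23551940917969), 89.44078063964844) [17.496777  -1.0409056] [-17.43006  -36.328293] [53.068283 33.72101 ]
215 241 215 242 step px [[235.27581245 228.98841531]] rgb tile/pad [ 74.25399129 101.80261248 123.71698113]
```

View pics/s6c.png

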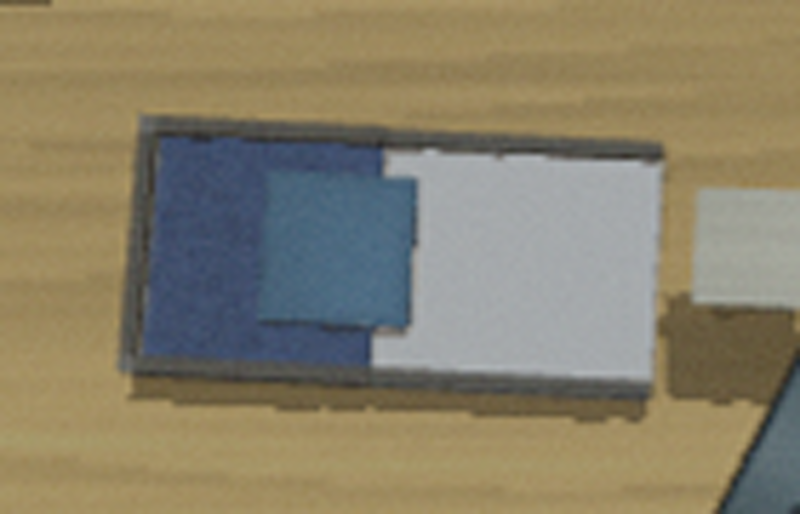

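```bash
python3 -m pendant '[{"travel":[0.05,0.001,0],"turn":0,"hand":0},{"travel":[0.1,0.002,0.02],"turn":0,"hand":0},{"travel":[0.112,0.002,0.05],"turn":0,"hand":0},{"travel":[0.112,0.002,0.065],"turn":0,"hand":0},{"travel":[0.112,0.002,0.065],"turn":0,"hand":0}]' 45
python3 -W ignore - <<'E'
from st import *
rel('wrist');rel('top')
E
```

```text
time_s: 13.78
eef_pos: [0.5032, -0.0198, 0.0563]
ee_rot: [-3.137, 0.002, 1.517]
contact_force: [0.3, -0.2, -1.1]
gripper_width: 0.0175
13.775 pos [ 0.5032 -0.0198  0.0563] stand [-0.1593 -0.0006] yawrel -0.0034 F [ 0.33 -0.25 -1.12] [-0.114  0.058 -0.002] w 0.0175
TCP in stand [-0.1593 -0.0006] yaw rel -0.0034
wrist handle 7744 [0.0016 0.1037]
wrist blade top 11503 slope -0.0845 tip z@.126 0.0557 zmin/x 0.1176
wrist floor 4360 0.0297
TCP in stand [-0.1599 -0.0016] yaw rel -0.0041
top blade top 97 slope -0.0522 tip z@.126 0.0573 zmin/x 0.124
top floor 91 0.0301
top tiletop 20 ((-11.846759796142578, -1.4277000427246094), (11.422768592834473, 66.95870208740234), 0.9105949997901917) z 0.0421
```

```bash
python3 -m pendant '[{"travel":[0,0,0.007],"turn":0,"hand":0},{"travel":[0,0,0.013],"turn":0,"hand":0},{"travel":[0,0,0.013],"turn":0,"hand":0}]' 45
python3 -W ignore -c "
from st import *
rel('wrist')"
```

```text
time_s: 14.25
eef_pos: [0.5042, -0.021, 0.0444]
ee_rot: [-3.14, 0.002, 1.515]
contact_force: [0.7, 0.5, -1.5]
gripper_width: 0.0176
14.25 pos [ 0.5042 -0.021   0.0444] stand [-0.1604 -0.0018] yawrel -0.0051 F [ 0.7   0.46 -1.46] [-0.084  0.054  0.011] w 0.0176
TCP in stand [-0.1604 -0.0018] yaw rel -0.0051
wrist handle 7750 [0.0016 0.0919]
wrist blade top 11493 slope -0.0849 tip z@.126 0.0438 zmin/x 0.1177
wrist floor 4977 0.0298
wrist tiletop 16 ((-45.245086669921875, -9.388139724731445), (34.81424331665039, 4.980856895446777), 89.51155853271484) z 0.0428
```

```bash
python3 -m pendant '[{"travel":[0.008,0,0.001],"turn":0,"hand":0},{"travel":[0.015,0,0.001],"turn":0,"hand":0},{"travel":[0.022,0,0.001],"turn":0,"hand":0},{"travel":[0.029,0,0.001],"turn":0,"hand":0},{"travel":[0.035,0,0.001],"turn":0,"hand":0}]' 45
python3 -m pendant '[{"travel":[-0.02,0,0],"turn":0,"hand":0},{"travel":[-0.04,0,-0.02],"turn":0,"hand":0},{"travel":[-0.1,0,-0.06],"turn":0,"hand":0},{"travel":[-0.14,0,-0.08],"turn":0,"hand":0},{"travel":[-0.14,0,-0.08],"turn":0,"hand":0}]' 45
python3 -W ignore - <<'E'
from st import *
s=snap('top','s7');P=cloud(s);S=loc(P,O,A);z=P[...,2]
m=(z>.0405)&(S[...,0]<.095)&(S[...,0]>-.04)&(abs(S[...,1])<.044)
m=cv2.morphologyEx(m.astype(np.uint8),cv2.MORPH_OPEN,np.ones((3,3)))>0
Q=(S[m]*1000).astype(np.float32);print(m.sum(),cv2.minAreaRect(Q),Q.mean(0),np.median(z[m]))
G=np.c_[S[m],np.ones(m.sum())];print('plane',np.linalg.lstsq(G,z[m],rcond=None)[0])
go(.5234,-.2707,.123,1.652)
E
```

```text
time_s: 14.92
eef_pos: [0.5065, 0.0145, 0.0437]
ee_rot: [-3.14, 0.002, 1.515]
contact_force: [0.5, -0.2, -0.5]
gripper_width: 0.0173
time_s: 15.55
eef_pos: [0.5006, -0.1286, 0.1266]
ee_rot: [3.138, 0.005, 1.511]
contact_force: [0.7, 1.0, -1.7]
gripper_width: 0.0173
15.55 pos [ 0.5006 -0.1286  0.1266] stand [-0.268  -0.0036] yawrel -0.0087 F [ 0.65  1.03 -1.73] [-0.111  0.033 -0.   ] w 0.0173
680 ((37.185699462890625, -1.6599655151367188), (70.11729431152344, 69.55973815917969), 89.69339752197266) [36.80963   -1.3071647] 0.04589068304092317
plane [ 0.00418196 -0.00360894  0.04581551]
t 15.6 pos [ 0.4994 -0.1263  0.1249] rot [3.1407e+00 2.8000e-03 1.5125e+00] F [-1.08  0.47 -1.21] w 0.0172 
 travel [-0.1427  0.0324  0.0023] turn -0.266
```

```bash
python3 -m pendant '[{"travel":[-0.05,0.01,0],"turn":-0.1,"hand":0},{"travel":[-0.1,0.025,0],"turn":-0.2,"hand":0},{"travel":[-0.1427,0.0324,0],"turn":-0.266,"hand":0},{"travel":[-0.1427,0.0324,0],"turn":-0.266,"hand":0},{"travel":[-0.1427,0.0324,0],"turn":-0.266,"hand":0}]' 45
python3 -m pendant '[{"travel":[0,0,0],"turn":0,"hand":0}]' 45
python3 -W ignore -c "
from st import *
go(.5234,-.2707,.05,1.652)"
```

```text
time_s: 16.23
eef_pos: [0.5229, -0.2684, 0.1238]
ee_rot: [-3.14, 0.0, 1.652]
contact_force: [0.6, 0.2, -1.1]
gripper_width: 0.0172
time_s: 16.35
eef_pos: [0.5227, -0.2663, 0.1233]
ee_rot: [-3.139, -0.001, 1.654]
contact_force: [-0.1, -1.0, -0.7]
gripper_width: 0.0172
16.35 pos [ 0.5227 -0.2663  0.1233] stand [-0.4045 -0.0327] yawrel 0.1338 F [-0.06 -1.01 -0.74] [-0.092  0.048  0.018] w 0.0172
t 16.35 pos [ 0.5227 -0.2663  0.1233] rot [-3.1392e+00 -1.1000e-03  1.6538e+00] F [-0.06 -1.01 -0.74] w 0.0172 
 travel [-0.0045  0.0005  0.0733] turn 0.004
```

```bash
python3 -m pendant '[{"travel":[-0.0045,0.0005,0.03],"turn":0,"hand":0},{"travel":[-0.0045,0.0005,0.06],"turn":0,"hand":0},{"travel":[-0.0045,0.0005,0.073],"turn":0,"hand":0},{"travel":[-0.0045,0.0005,0.073],"turn":0,"hand":0}]' 45
python3 -W ignore -c "
from st import *
go(.5234,-.2707,.0185,1.652);rel('wrist')"
```

```text
time_s: 16.85
eef_pos: [0.523, -0.2694, 0.0495]
ee_rot: [-3.138, -0.003, 1.655]
contact_force: [0.0, 0.8, -1.6]
gripper_width: 0.0173
16.85 pos [ 0.523  -0.2694  0.0495] stand [-0.4076 -0.0331] yawrel 0.1347 F [ 0.01  0.8  -1.56] [-0.054  0.05   0.05 ] w 0.0173
t 16.85 pos [ 0.523  -0.2694  0.0495] rot [-3.1377e+00 -2.6000e-03  1.6547e+00] F [ 0.01  0.8  -1.56] w 0.0173 
 travel [-0.0014  0.0004  0.031 ] turn 0.005
TCP in stand [-0.4076 -0.0331] yaw rel 0.1347
wrist handle 7790 [0.0057 0.0969]
wrist blade top 11495 slope -0.0797 tip z@.126 0.0495 zmin/x 0.1176
```

```bash
python3 -m pendant '[{"travel":[-0.0014,0.0004,0.015],"turn":0,"hand":0},{"travel":[-0.0014,0.0004,0.025],"turn":0,"hand":0},{"travel":[-0.0014,0.0004,0.029],"turn":0,"hand":0},{"travel":[-0.0014,0.0004,0.031],"turn":0,"hand":0},{"travel":[-0.0014,0.0004,0.031],"turn":0,"hand":0}]' 45
python3 -W ignore -c "
from st import *
rel('wrist')"
```

```text
time_s: 17.52
eef_pos: [0.5242, -0.2716, 0.0196]
ee_rot: [-3.139, -0.001, 1.654]
contact_force: [-0.2, -0.1, -0.8]
gripper_width: 0.0169
17.525 pos [ 0.5242 -0.2716  0.0196] stand [-0.4097 -0.0344] yawrel 0.1344 F [-0.16 -0.09 -0.78] [-0.072  0.054 -0.041] w 0.0169
TCP in stand [-0.4097 -0.0344] yaw rel 0.1344
wrist handle 7758 [0.0042 0.067 ]
wrist blade top 11500 slope -0.0822 tip z@.126 0.0194 zmin/x 0.1177
```

Handle top is at 67 mm, 1.5 mm above its resting 65.4 mm; I lower that much and release.

```bash
python3 -m pendant '[{"travel":[0,0,0.0015],"turn":0,"hand":0},{"travel":[0,0,0.0015],"turn":0,"hand":0},{"travel":[0,0,0.0015],"turn":0,"hand":0.3},{"travel":[0,0,0.0015],"turn":0,"hand":0.5},{"travel":[0,0,0.0015],"turn":0,"hand":0.6}]' 45
python3 -m pendant '[{"travel":[0,0,0],"turn":0,"hand":0.7},{"travel":[0,0,0],"turn":0,"hand":0.7},{"travel":[0,0,-0.02],"turn":0,"hand":0.7},{"travel":[0,0,-0.07],"turn":0,"hand":0.7},{"travel":[0,0,-0.12],"turn":0,"hand":0.7}]' 45
python3 -m pendant '[{"travel":[-0.06,0,-0.03],"turn":0,"hand":0.7},{"travel":[-0.09,0,-0.04],"turn":0,"hand":0.7},{"travel":[-0.09,0,-0.04],"turn":0,"hand":0.7},{"travel":[-0.09,0,-0.04],"turn":0,"hand":0.7}]' 45
python3 -W ignore - <<'E'
from st import *
s=snap('wrist','f_w');P=cloud(s);im=s['image'].astype(int)
m=(im[...,0]>2*im[...,2])&(P[...,2]>.055)&(P[...,2]<.075);Q=P[m]
print(m.sum(),cv2.minAreaRect((Q[:,:2]*1000).astype(np.float32)),np.median(Q[:,2]),'slope',np.polyfit(Q[:,1],Q[:,2],1))
s=snap('top','f_t');P=cloud(s);S=loc(P,O,A);z=P[...,2]
m=(z>.0405)&(S[...,0]<.095)&(S[...,0]>-.04)&(abs(S[...,1])<.044)
m=cv2.morphologyEx(m.astype(np.uint8),cv2.MORPH_OPEN,np.ones((3,3)))>0
Q=(S[m]*1000).astype(np.float32);print('tile',cv2.minAreaRect(Q))
cv2.imwrite('pics/fin.png',cv2.resize(np.hstack([load('f_w')['image'],s['image']]),(800,300))[...,::-1])
E
```

```text
time_s: 18.2
eef_pos: [0.5244, -0.2718, 0.0185]
ee_rot: [-3.14, -0.001, 1.654]
contact_force: [-0.1, 0.7, -0.3]
gripper_width: 0.0441
time_s: 18.82
eef_pos: [0.5246, -0.2718, 0.141]
ee_rot: [-3.14, -0.0, 1.654]
contact_force: [0.3, -0.5, 0.3]
gripper_width: 0.0622
time_s: 19.32
eef_pos: [0.5318, -0.3606, 0.181]
ee_rot: [-3.14, -0.001, 1.654]
contact_force: [-0.1, 0.1, -0.3]
gripper_width: 0.0618
19.325 pos [ 0.5318 -0.3606  0.181 ] stand [-0.4982 -0.0466] yawrel 0.1343 F [-0.13  0.1  -0.31] [-0.014  0.008 -0.008] w 0.0618
3511 ((581.027099609375, -323.0759582519531), (88.50609588623047, 234.40768432617188), 50.4863166809082) 0.06515492104372353 slope [0.0006876  0.06525234]
tile ((37.384037017822266, -1.5828895568847656), (70.3240966796875, 70.33396911621094), 89.65108489990234)
```

View pics/fin.png

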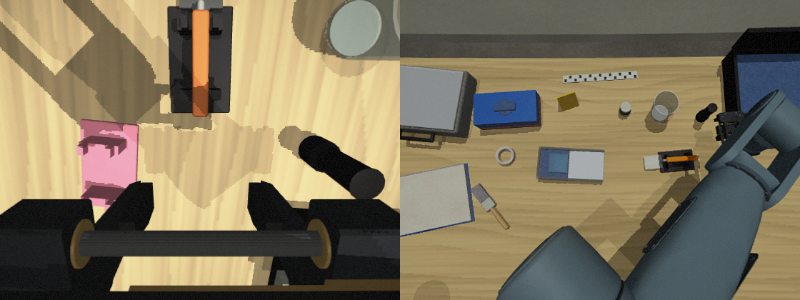

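```bash
python3 -m pendant '[{"travel":[0,0,0],"turn":0,"hand":0.7},{"travel":[0,0,0],"turn":0,"hand":0.7}]' 45; python3 -c "
from h import *
print(job.hand_in())"
```

```text
time_s: 19.68
eef_pos: [0.5318, -0.3589, 0.1799]
ee_rot: [-3.138, -0.003, 1.656]
contact_force: [-0.2, 0.6, 0.5]
gripper_width: 0.062
the job is handed in; nothing more can be done
None
```

I flipped the tile blue face up onto the raised pad, put the spatula back on the black rest, and handed the job in at about 20 s of the 58 s allowed.

- **Final checks:**
  - The tile lies flat, about 37 mm beyond the step and 1.6 mm off the middle.
  - The spatula is released, level and in its notches, with its handle top at 65 mm, the same height as before it was picked up.
  - The last picture shows the other things where they were; I did not measure them individually.
- **Tile nudged forward:** After the flip the tile's centre was only about 17.7 mm beyond the step, too close to the 15 mm limit. I pushed it gently forward with the blade tip.
- **First grasp missed:** The real fingertips sat about 33 mm higher than the reported tool position implied. I corrected for this using the wrist camera's depth image.
- **Flip motion:** The arm could only turn about the vertical tool axis. I lifted the tile with an arc of the blade tip while swinging the wrist side to side, commanded at about 0.84 rad/s.
- **Not confirmed:** I could not measure the wrist turning speed or the blade-to-tile contact force directly during the flip. The force readings at the wrist had about 1 N of noise and stayed low throughout.

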